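# Pack two cheese wedges head to tail in a pantry tray

## Robot

A 7-joint arm with a two-finger parallel gripper is mounted at the origin on the work surface. World frame = base frame: x ahead of the robot, y to its left, z up, the work surface at z = 0. Lengths are in m, angles in rad, forces in N, time in s.
With the tool pointing down it reaches from about 0.4 to 0.85 m from the base axis. Payload 10.4 kg.
Tool frame: the origin (TCP) lies midway between the tips of the shut fingers; the grasp point (between the pads) lies 19 mm behind it; z points along the fingers, y is the line along which they close (so a half turn about z gives the same grasp; the last joint's range is limited). The gripper opens to 85 mm and grips with 20 to 120 N. Pads are 22 mm wide; open, the fingers measure 114 mm over their backs; the gripper's body (76 mm by 85 mm) begins 54 mm behind the grasp point. The pads swing forward as they close: fully open they stand 13 mm farther back than shut.
Start: joints at [1.14, 0.332, -0.065, 1.46, 0.022, 1.35, -0.088], TCP at [0.248, -0.574, 0.231] pointing down, gripper open.
Joint ranges: [-2.6, 2.6], [-0.5, 2.12], [-1.47, 1.34], [0.16, 2.42], [-1.27, 4.41], [0.06, 2.06], [-2.6, 2.6]. Speed limits (rad/s): [2.22, 2.22, 2.79, 2.79, 3.14, 3.14, 3.14].

## Interface

Orientations are given as a unit quaternion [x, y, z, w].
In Python, from workcell import get_obs, camera, camera_params, hand_in gives the robot as it stands.
- The arm moves only by the tool carry_out, never from a script. Its argument "commands" is a list that holds one entry, the list of rows, each a list of 6 numbers: the shift along the tool's x, y, z in units of 40 mm (1.0 is 40 mm), then the turn, a rotation vector about the tool's x, y, z in units of 6 degrees (1.0 is 6 degrees). In form: [[[x, y, z, ax, ay, az], ...]]. A call has 1 to 20 rows; each row shifts and turns the commanded pose from where the row before left it, along the tool's axes as they then stand; what a row does not reach is not made up. A row lasts 1/12 s, in which the tool goes at most 41.7 mm and 7.16 degrees, less where a joint would pass 70% of its speed; a pose out of reach is approached as far as the arm can. A call is refused whole if a number of a shift passes 1 or a number of a turn 1, either way. A call with a gripper value outside its range is refused whole. "hand" is the closure, from -1 (fully open) to 1 (shut), set as the call begins (left out, the last holds). The fingers move at their own pace and stop on an object; "force" is the grip in N (left out, the last holds). Time passes only in rows, so rows that do not move let the fingers close. It gives the time, the measured TCP pose, the force, the opening and the grip force at its end, in the units of the state.
- get_obs(): the state, without advancing time (a new reading comes with each control period).
- camera(name): name is "side" or "top"; returns the picture (420x560x3 uint8, red, green, blue); there is no depth.
- camera_params(name): a dict with "mtx" (3x3 intrinsics, pixels), "R" (3x3) and "t" (3): a world point X has camera coordinates R X + t. Camera axes: x right, y down, z forward; pixel columns grow to the right and rows downward; lengths in m; the calibration is good to about 2 mm. A picture is of the moment at which its call begins. camera_params takes no time and is no camera call.
- hand_in(): hands the job in; it is judged then, once.
The state is a dict: "clock": time; "joint_pos": joint angles; "joint_velocities": joint speeds; "tau": joint torques, N m; "position": TCP position; "ee_rot": TCP orientation; "ft_force": force on the tool from outside, world axes, zero at the start; "torque": the same for the moment, N m; "grip_width": opening from 0.0 (shut) to 1.0 (fully open); "grasp_force": force on a finger pad.
Only numpy, scipy, OpenCV 4.12 (cv2) and the standard library are available. Lean on these libraries where they do the work, as an engineer would, in place of code of your own. Each camera call takes 0.05 s, during which the arm holds its last target. There are 200 camera calls.

## Task

Pack the two red-waxed cheese wedges into the small dark wooden tray, flat on its bottom and square to it, side by side and head to tail, straight sides outward and slanted sides together, so that they fill its rectangle. Leave the black-waxed wedge where it is.

Things in the scene. Friction and masses are not known exactly. Their poses are not given: they have to be found in the camera images.
- tray: Shallow dark wooden tray fixed on the counter. Inside 76 (its x) by 100 (its y), rim 8 thick, outside 92 x 116 mm. Origin at the centre of its underside, z up; inner floor 6, rim top 16 above the counter. Two wedges head to tail make 60 x 84, leaving 16 to spare each way: their 60 mm length lies along the tray's x, one wedge on the +y side, one on the -y side; either may go on either.
- red_wedge_a: Cheese wedge, red wax on top, bottom and wide end, cut sides pale. From above a right-angled trapezoid: 60 mm long, 44 high; ends at x=-30 (58 wide) and x=+30 (26 wide), straight side y=-13, slanted side y=+13 (narrow end) to +45 (wide end). Origin on the underside, midway between the end faces; x to the narrow end, z up. 0.12 kg. Grip from above at the origin, across the end faces.
- red_wedge_b: Cheese wedge, red wax on top, bottom and wide end, cut sides pale. From above a right-angled trapezoid: 60 mm long, 44 high; ends at x=-30 (58 wide) and x=+30 (26 wide), straight side y=-13, slanted side y=+13 (narrow end) to +45 (wide end). Origin on the underside, midway between the end faces; x to the narrow end, z up. 0.12 kg. Grip from above at the origin, across the end faces.
- black_wedge: Cheese wedge, black wax on top, bottom and wide end, cut sides pale. From above a right-angled trapezoid: 60 mm long, 44 high; ends at x=-30 (58 wide) and x=+30 (26 wide), straight side y=-13, slanted side y=+13 (narrow end) to +45 (wide end). Origin on the underside, midway between the end faces; x to the narrow end, z up. Not part of the job; leave it alone.
Not all that is in view belongs to the job. Leave any pink look-alike of the red_wedge_b alone. Several things have the shape of the tray; the one meant has the colours described above.

How it is judged:
At the end, for the whole second after the job is handed in: Both red wedges rest still in the tray, one on each side: undersides 3 to 10 mm above the tray's underside, upright within 0.1 rad, length along the tray's x within 0.21 rad, origins within 14 mm of the tray's middle along x and 15 to 42 mm from it along y. Flat in the rim, only head to tail fits (x of red_wedge_a in the frame of tray between -0.014 and 0.014 m and z of red_wedge_a in the frame of tray between 0.003 and 0.01 m and angle between each of red_wedge_a, red_wedge_b's own z axis and vertical below 0.1 rad and angle between the x axis of each of red_wedge_a, red_wedge_b and the x axis of tray, either way round below 0.21 rad and linear speed of each of red_wedge_a, red_wedge_b below 0.02 m/s and angular speed of each of red_wedge_a, red_wedge_b below 0.2 rad/s and x of red_wedge_b in the frame of tray between -0.014 and 0.014 m and z of red_wedge_b in the frame of tray between 0.003 and 0.01 m and ((y of red_wedge_a in the frame of tray between 0.015 and 0.042 m and y of red_wedge_b in the frame of tray between -0.042 and -0.015 m) or (y of red_wedge_a in the frame of tray between -0.042 and -0.015 m and y of red_wedge_b in the frame of tray between 0.015 and 0.042 m))); the robot touches nothing.
It fails at once if the black-waxed wedge is moved by more than 30 mm (distance of black_wedge from where it was at the start of the episode above 0.03 m).
It also fails if it takes over 58 s, if anything falls off the work surface, if the arm or the gripper's body presses on something with over 40 N, if the wrist force passes 120 N, or if a joint passes its speed limit or range.

## Working session

There is one attempt and no reset: what is moved stays moved. The work goes in short steps, Python scripts to look and compute and a tool call to move; the robot and the scene stay as the last step left them, time stands still between calls to the robot, and variables do not carry over. Pictures are saved under pics/ and viewed, at most 10 in all, crops included, and the job is handed in when it is done.

Besides the shell and the picture viewer there is one more tool, called after ">>>" as name(argument=value, ...), one argument or row to a line, values as JSON. carry_out: Moves the arm, as the interface text tells. Its arguments: {"type":"object","properties":{"commands":{"type":"array"},"hand":{"type":"number"},"force":{"type":"number"}},"required":["commands"]}

```bash
mkdir -p pics; python3 - <<'E'
from workcell import *
import cv2
for n in("top","side"):
    cv2.imwrite(f"pics/{n}0.png",camera(n)[:,:,::-1]); p=camera_params(n); print(n,p)
o=get_obs(); print(o)
E
```

```text
top {'mtx': array([[442.87381256,   0.        , 288.19682984],
       [  0.        , 442.87381256, 198.15662368],
       [  0.        ,   0.        ,   1.        ]]), 'R': array([[ 0.02734673, -0.99959476,  0.00790371],
       [-0.99860065, -0.02767585, -0.04506434],
       [ 0.04526482, -0.00666029, -0.99895282]]), 't': array([-0.01749659,  0.49083931,  1.16264002])}
side {'mtx': array([[507.4415497 ,   0.        , 286.2354734 ],
       [  0.        , 507.4415497 , 213.67633356],
       [  0.        ,   0.        ,   1.        ]]), 'R': array([[-0.92096751, -0.38961415,  0.00443317],
       [-0.29228308,  0.68328367, -0.66909942],
       [ 0.25766149, -0.61751457, -0.74315968]]), 't': array([0.46843796, 0.18761002, 1.1791335 ])}
{'clock': 0.1, 'joint_pos': array([ 1.14036254,  0.33283091, -0.06468858,  1.46085854,  0.0216147 ,
        1.34992491, -0.08852555]), 'joint_velocities': array([-0.00058557, -0.00065361, -0.0012516 , -0.00213704, -0.00039547,
       -0.00157956,  0.00081732]), 'tau': array([ 1.02430698e-03, -6.26747274e+01,  4.88467421e-02, -3.92429459e+01,
        1.62159913e-02,  6.97417563e-03, -3.37837014e-05]), 'position': array([ 0.24773719, -0.57342797,  0.23058102]), 'ee_rot': array([ 9.79282084e-01,  2.02499778e-01, -1.72532811e-04, -6.40083881e-04]), 'ft_force': array([ 1.27785959e-04,  9.34262413e-01, -3.53345455e-03]), 'torque': array([ 0.02340391, -0.01902802,  0.05004934]), 'grasp_force': 0.0, 'grip_width': 0.9980139339119345}
```

View pics/top0.png

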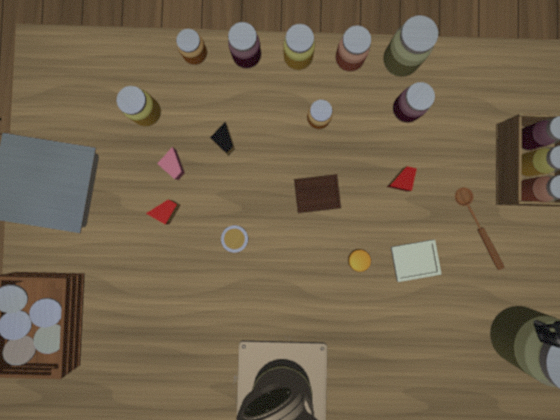

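View pics/side0.png

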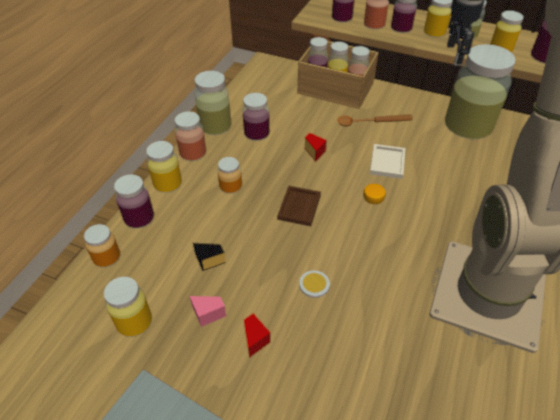

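The top view shows the red wedges at about (163,211) and (405,180), the dark tray at (317,194), black at (224,138) and the pink decoy at (171,164). The side view shows the reds at (256,335) and (316,146), and the tray at (300,206).

```bash
cat > h.py <<'E'
import numpy as np,cv2
from workcell import *
def ray(n,uv,z):
    p=camera_params(n); uv=np.atleast_2d(np.float64(uv)); d=np.c_[uv,np.ones(len(uv))]@np.linalg.inv(p["mtx"]).T@p["R"]
    c=-p["R"].T@p["t"]; return c+d*((z-c[2])/d[:,2])[:,None]
def masks(n,im):
    h=cv2.cvtColor(im,cv2.COLOR_RGB2HSV); H,S,V=h[...,0],h[...,1],h[...,2]
    return ((H<6)|(H>174))&(S>190)&(V>90), h
def blobs(m,amin=60):
    c,_=cv2.findContours(m.astype(np.uint8),cv2.RETR_EXTERNAL,cv2.CHAIN_APPROX_NONE)
    return [k for k in c if cv2.contourArea(k)>amin]
E
python3 - <<'E'
from h import *
im=camera("top"); m,h=masks("top",im)
for c in blobs(m):
    x,y,w,hh=cv2.boundingRect(c); print((x,y,w,hh),cv2.contourArea(c)); 
    a=cv2.approxPolyDP(c,2.5,True)[:,0]; P=ray("top",a,.044); print(np.c_[a,P[:,:2].round(4)*1000])
    print(np.linalg.norm(P-np.roll(P,-1,0),axis=1).round(3))
t=cv2.inRange(im[150:240,270:360],(0,0,0),(75,60,60)); print(im[194,317],im[194,280])
for c in blobs(t): 
    r=cv2.minAreaRect(c); b=cv2.boxPoints(r)+[270,150]; print(b,ray("top",b,.016).round(4),cv2.contourArea(c))
s=camera("side")
def z(i,u,v,r=20):return cv2.resize(i[v-r:v+r,u-r:u+r,::-1],(380,380),interpolation=cv2.INTER_NEAREST)
cv2.imwrite("pics/c.png",np.vstack([np.hstack([z(im,163,211),z(im,405,180)])]))
cv2.imwrite("pics/d.png",np.hstack([z(s,256,335,30),z(s,316,146,30)]))
E
```

```text
(391, 167, 24, 23) 288.5
[[ 414.   169.   574.2 -327.4]
 [ 405.   168.   576.2 -304. ]
 [ 391.   185.   531.  -268.4]
 [ 409.   189.   522.  -315.2]]
[0.023 0.057 0.048 0.054]
[58 41 30] [113  96  72]
[[293.89078331 179.07167244]
 [336.36177063 174.07508278]
 [340.27303314 207.32081604]
 [297.80204773 212.3174057 ]] [[ 0.5418 -0.0176  0.016 ]
 [ 0.5583 -0.1297  0.016 ]
 [ 0.4705 -0.142   0.016 ]
 [ 0.4543 -0.0303  0.016 ]] 1344.0
```

View pics/c.png

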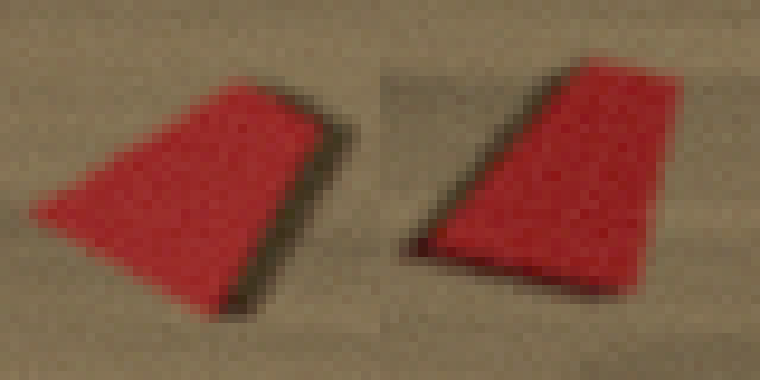

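View pics/d.png

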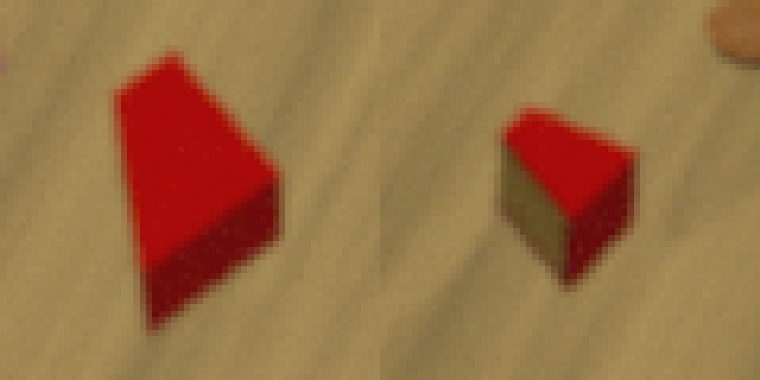

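The crops show clean top faces. The left wedge has its right angle at the bottom and its straight side on the right. The right wedge has its right angle at lower right. Next I fit both poses to sub-pixel corners.

```bash
cat >> h.py <<'E'
M=np.array([[-30,-13],[30,-13],[30,13],[-30,45]])/1000.
def quad(im,box,f,k=8):
    u,v,w,h=box; c=cv2.resize(im[v:v+h,u:u+w],None,fx=k,fy=k,interpolation=cv2.INTER_CUBIC)
    m=f(c); b=max(blobs(m,500),key=cv2.contourArea)
    q=cv2.approxPolyN(b,4,ensure_convex=True)[0] if hasattr(cv2,"approxPolyN") else cv2.approxPolyDP(b,10,True)[:,0]
    return (q.reshape(-1,2)+.5)/k-.5+[u,v]
def red(c):
    c=c.astype(int); return (c[...,0]>80)&(c[...,0]-c[...,1]>50)
def pose(P,model=M):
    best=None
    if np.cross(P[1]-P[0],P[2]-P[1])<0:P=P[::-1]
    for s in range(4):
        Q=np.roll(P,s,0); a=model-model.mean(0);b=Q-Q.mean(0)
        th=np.arctan2((a[:,0]*b[:,1]-a[:,1]*b[:,0]).sum(),(a*b).sum())
        R=np.array([[np.cos(th),-np.sin(th)],[np.sin(th),np.cos(th)]])
        t=Q.mean(0)-R@model.mean(0); e=np.sqrt((((model@R.T+t)-Q)**2).sum(1).mean())
        if best is None or e<best[2]:best=(t,np.degrees(th),e)
    return best
E
cat > m.py <<'E'
from h import *
im=camera("top"); s=camera("side")
for nm,bt,bs in(("L",(143,191,40,40),(226,305,60,60)),("R",(385,160,40,40),(286,116,60,60))):
    q=quad(im,bt,red);print(nm,"top",pose(ray("top",q,.044)[:,:2]))
    q=quad(s,bs,lambda c:red(c)&(c[...,0]>145));print(nm,"side",pose(ray("side",q,.044)[:,:2]))
T=np.array([[-46,-58],[46,-58],[46,58],[-46,58]])/1000.
dark=lambda c:c.max(2)<80
for n,i,b in(("top",im,(285,165,65,55)),("side",s,(270,180,60,50))):
    q=quad(i,b,dark);print("tray",n,pose(ray(n,q,.016)[:,:2],T))
b=quad(im,(205,115,36,44),lambda c:c.max(2)<40);print("black",pose(ray("top",b,.044)[:,:2]))
E
python3 m.py 2>&1|grep -v Warn
```

```text
L top (array([0.44668302, 0.30804271]), np.float64(-28.244412402769722), np.float64(0.0014261216734311303))
L side (array([0.44816012, 0.30553356]), np.float64(-28.33633435013248), np.float64(0.0017449868008186328))
R top (array([ 0.54976695, -0.31383765]), np.float64(-11.240823249266585), np.float64(0.002198255891281111))
R side (array([ 0.55200606, -0.32146794]), np.float64(-11.31538145257073), np.float64(0.0019196493931233928))
tray top (array([ 0.5062423, -0.0797694]), np.float64(8.298358037369514), np.float64(0.0015898195474438334))
tray side (array([ 0.50436913, -0.07593863]), np.float64(8.051179054214312), np.float64(0.003646970832150685))
black (array([0.63149087, 0.17365884]), np.float64(-132.73061524697422), np.float64(0.0023080180337153246))
```

```bash
cat > go.py <<'E'
# go.py x y z psi(tool-y yaw deg): turn then shift, in command units
import sys;from h import *
from scipy.spatial.transform import Rotation as Ro
x,y,z,psi=map(float,sys.argv[1:5]); o=get_obs(); r=Ro.from_quat(o["ee_rot"])
a=np.radians(psi); Y=np.array([np.cos(a),np.sin(a),0]);Z=np.array([0,0,-1.]);X=np.cross(Y,Z)
t=Ro.from_matrix(np.c_[X,Y,Z]); d=np.array([x,y,z])-o["position"]
print("turn",np.degrees((r.inv()*t).as_rotvec())/6,"shift",t.inv().apply(d)/.04,"| clock",o["clock"],o["position"].round(4),"j",o["joint_pos"].round(2),"w",o["grip_width"],o["grasp_force"])
E
python3 go.py .551 -.3165 .12 -11.3
```

```text
turn [-4.04777240e-03 -1.80402166e-03 -9.22179274e+00] shift [7.78876633 6.17225578 2.77652579] | clock 0.3 [ 0.2478 -0.5736  0.2311] j [ 1.14  0.33 -0.06  1.46  0.02  1.35 -0.09] w 0.9945002574077791 0.0
```

>>> carry_out(
  commands=[
    [[0,0,0,0,0,-0.77],[0,0,0,0,0,-0.77],[0,0,0,0,0,-0.77],[0,0,0,0,0,-0.77],[0,0,0,0,0,-0.77],[0,0,0,0,0,-0.77],[0,0,0,0,0,-0.77],[0,0,0,0,0,-0.77],[0,0,0,0,0,-0.77],[0,0,0,0,0,-0.77],[0,0,0,0,0,-0.77],[0,0,0,0,0,-0.75]],
  ],
  hand=-1,
)

```text
clock: 1.3
position: [0.2478, -0.5737, 0.2312]
ee_rot: [0.772, 0.635, 0.0, -0.0]
ft_force: [-0.6, 0.1, 0.1]
grip_width: 1.003
grasp_force: 0.0
```

>>> carry_out(
  commands=[
    [[0.45,0.36,0],[0.45,0.36,0]],
  ],
)

```text
validation failed for argument at $.co...
```

>>> carry_out(
  commands=[
    [[0.486,0.386,0,0,0,0],[0.486,0.386,0,0,0,0],[0.486,0.386,0,0,0,0],[0.486,0.386,0,0,0,0],[0.486,0.386,0,0,0,0],[0.486,0.386,0,0,0,0],[0.486,0.386,0,0,0,0],[0.486,0.386,0,0,0,0],[0.486,0.386,0.2,0,0,0],[0.486,0.386,0.2,0,0,0],[0.486,0.386,0.3,0,0,0],[0.486,0.386,0.4,0,0,0],[0.486,0.386,0.4,0,0,0],[0.486,0.386,0.4,0,0,0],[0.486,0.386,0.4,0,0,0],[0.486,0.386,0.4,0,0,0],[0,0,0,0,0,0],[0,0,0,0,0,0],[0,0,0,0,0,0]],
  ],
)

```text
clock: 2.88
position: [0.5508, -0.318, 0.1235]
ee_rot: [0.774, 0.634, -0.0, 0.0]
ft_force: [-0.1, 0.6, 1.3]
grip_width: 1.001
grasp_force: 0.0
```

```bash
python3 go.py .551 -.3165 .014 -11.3; python3 - <<'E'
from h import *
im=camera("top");s=camera("side")
cv2.imwrite("pics/e.png",np.hstack([cv2.resize(im[130:230,350:450],(400,400)),cv2.resize(s[90:190,260:360],(400,400))])[:,:,::-1])
E
```

```text
turn [-0.00062884  0.00573556 -0.00706927] shift [ 0.03709561 -0.00317504  2.73839526] | clock 2.8833 [ 0.5508 -0.318   0.1235] j [ 0.74  0.46 -0.37  1.54  0.18  1.17  0.13] w 1.0005323346497916 0.0
```

View pics/e.png

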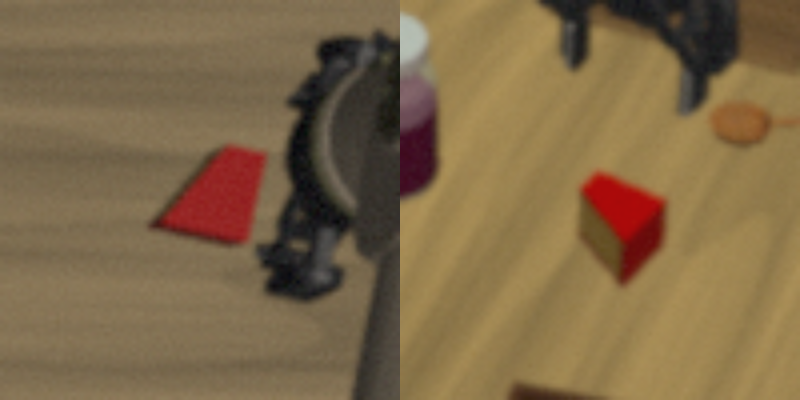

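The crops show the wedge clear of the fingers. Finger tips in the side view sit near (304,107) and (332,118). I'll check these against the projected tip positions.

```bash
python3 - <<'E'
from h import *
o=get_obs();p0=o["position"];a=np.radians(-11.3)
for n in("top","side"):
    p=camera_params(n)
    for s in(-.0425,0,.0425):
        X=p0+[s*np.cos(a),s*np.sin(a),.013]; c=p["mtx"]@(p["R"]@X+p["t"]); print(n,s,(c[:2]/c[2]).round(1))
E
```

```text
top -0.0425 [418.  191.9]
top 0 [421.7 174.5]
top 0.0425 [425.4 157.1]
side -0.0425 [330.2 117.6]
side 0 [317.1 112.3]
side 0.0425 [304.3 107.1]
```

Projected tips match the picture, so the pose is right and I descend.

>>> carry_out(
  commands=[
    [[0.03,0,0.3,0,0,0],[0,0,0.3,0,0,0],[0,0,0.3,0,0,0],[0,0,0.3,0,0,0],[0,0,0.3,0,0,0],[0,0,0.3,0,0,0],[0,0,0.3,0,0,0],[0,0,0.3,0,0,0],[0,0,0.2,0,0,0],[0,0,0.13,0,0,0],[0,0,0,0,0,0],[0,0,0,0,0,0]],
  ],
)

```text
clock: 3.98
position: [0.5515, -0.3161, 0.0142]
ee_rot: [0.773, 0.634, 0.0, 0.0]
ft_force: [-0.2, -0.3, -0.7]
grip_width: 0.997
grasp_force: 0.0
```

>>> carry_out(
  commands=[
    [[0,0,0,0,0,0],[0,0,0,0,0,0],[0,0,0,0,0,0],[0,0,0,0,0,0],[0,0,0,0,0,0],[0,0,0,0,0,0],[0,0,0,0,0,0],[0,0,0,0,0,0],[0,0,0,0,0,0],[0,0,0,0,0,0],[0,0,0,0,0,0],[0,0,0,0,0,0]],
  ],
  hand=1,
  force=40,
)

```text
clock: 4.98
position: [0.552, -0.3164, 0.0151]
ee_rot: [0.773, 0.634, 0.0, 0.001]
ft_force: [-0.4, 0.5, 6.7]
grip_width: 0.694
grasp_force: 44.3
```

```bash
python3 go.py .551 -.3165 .12 -11.3; python3 m.py 2>&1|grep "R "
```

```text
turn [ 0.01422473  0.00533997 -0.00322445] shift [-0.00752266 -0.02366751 -2.62342984] | clock 4.9833 [ 0.552  -0.3164  0.0151] j [ 0.72  0.58 -0.35  1.62  0.23  0.98  0.09] w 0.6941191373643213 44.33339059352875
R top (array([ 0.53878158, -0.29193582]), np.float64(-126.42140474673543), np.float64(0.016385965671717493))
R side (array([ 0.55150408, -0.32115579]), np.float64(-10.23542600605175), np.float64(0.0021104141999863098))
```

>>> carry_out(
  commands=[
    [[0,0,-0.2,0,0,0],[0,0,-0.4,0,0,0],[0,0,-0.4,0,0,0],[0,0,-0.4,0,0,0],[0,0,-0.4,0,0,0],[0,0,-0.4,0,0,0],[0,0,-0.4,0,0,0],[0,0,0,0,0,0],[0,0,0,0,0,0]],
  ],
)

```text
clock: 5.83
position: [0.5516, -0.3162, 0.1186]
ee_rot: [0.773, 0.634, 0.0, 0.001]
ft_force: [-0.1, 0.4, -1.3]
grip_width: 0.69
grasp_force: 43.7
```

```bash
python3 go.py .5104 -.1112 .1 8.2
```

```text
turn [ 0.0100611   0.00731217 -3.25283618] shift [ 5.22002935 -0.28830464  0.46541194] | clock 5.8333 [ 0.5516 -0.3162  0.1186] j [ 0.73  0.46 -0.37  1.55  0.18  1.16  0.13] w 0.6896635708618768 43.66676688194275
```

>>> carry_out(
  commands=[
    [[0,0,0,0,0,-0.65],[0,0,0,0,0,-0.65],[0,0,0,0,0,-0.65],[0,0,0,0,0,-0.65],[0,0,0,0,0,-0.65],[0.4,-0.02,0,0,0,0],[0.4,-0.02,0,0,0,0],[0.4,-0.02,0,0,0,0],[0.4,-0.02,0,0,0,0],[0.4,-0.02,0,0,0,0],[0.4,-0.02,0,0,0,0],[0.4,-0.02,0,0,0,0],[0.4,-0.02,0,0,0,0],[0.4,-0.02,0,0,0,0],[0.4,-0.02,0,0,0,0],[0.4,-0.02,0.1,0,0,0],[0.4,-0.02,0.1,0,0,0],[0.42,-0.05,0.1,0,0,0],[0,0,0.1,0,0,0],[0,0,0,0,0,0]],
  ],
)

```text
clock: 7.5
position: [0.5096, -0.1097, 0.1016]
ee_rot: [0.654, 0.756, -0.0, -0.0]
ft_force: [0.1, -0.5, -1.7]
grip_width: 0.695
grasp_force: 43.6
```

```bash
python3 go.py .5104 -.1112 .0215 8.2;python3 - <<'E'
from h import *
im=camera("top");s=camera("side")
cv2.imwrite("pics/f.png",np.hstack([cv2.resize(im[145:245,270:370],(400,400)),cv2.resize(s[140:240,250:350],(400,400))])[:,:,::-1])
E
```

```text
turn [-0.00701172  0.00013155  0.0154973 ] shift [-0.03871321  0.01373781  2.00274597] | clock 7.5 [ 0.5096 -0.1097  0.1016] j [ 0.61  0.27 -0.55  1.86  0.16  1.05  0.14] w 0.6945292110079313 43.613630533218384
```

View pics/f.png

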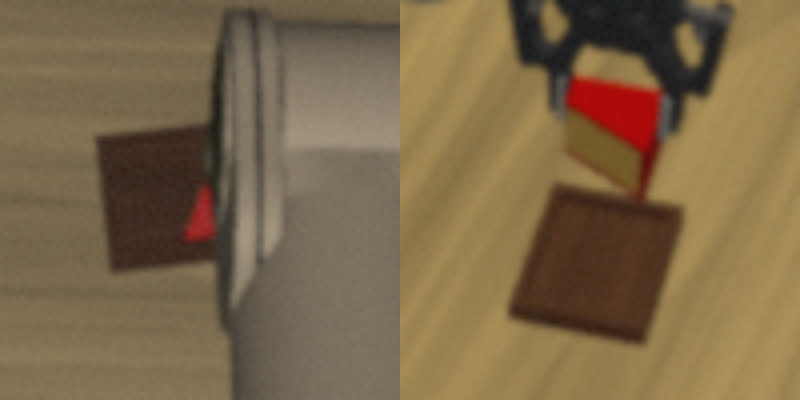

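The side view shows the wedge held upright above the tray, its slanted face towards tray +y. Its top corners are near (293,159), (315.5,163), (310.5,178) and (291.5,167). I'll use them to check the offset in the hand.

```bash
python3 - <<'E' 2>&1 | grep -v Warn
from h import *
s=camera("side")
q=quad(s,(275,145,50,50),lambda c:red(c)&(c[...,0]>145));print(q.round(1))
o=get_obs();print(pose(ray("side",q,o["position"][2]-.015+.044)[:,:2]))
b=ray("side",[[291.5,178],[310,189]],o["position"][2]-.015); a=np.radians(8.2);R=np.array([[np.cos(a),np.sin(a)],[-np.sin(a),np.cos(a)]])
print((b[:,:2]-o["position"][:2])@R.T)
E
```

```text
[[316.3 161.3]
 [311.1 177.3]
 [291.4 164.9]
 [293.8 157.6]]
(array([ 0.50972327, -0.11521396]), np.float64(8.68582637370628), np.float64(0.0016129562734755402))
[[ 0.0263219   0.01287903]
 [-0.02881142  0.03951488]]
```

>>> carry_out(
  commands=[
    [[0.075,0,0.2,0,0,0],[0,0,0.25,0,0,0],[0,0,0.25,0,0,0],[0,0,0.25,0,0,0],[0,0,0.25,0,0,0],[0,0,0.2,0,0,0],[0,0,0.2,0,0,0],[0,0,0.15,0,0,0],[0,0,0.1,0,0,0],[0,0,0.1,0,0,0],[0,0,0,0,0,0],[0,0,0,0,0,0]],
  ],
)

```text
clock: 8.65
position: [0.5099, -0.1081, 0.0242]
ee_rot: [0.655, 0.756, 0.0, 0.0]
ft_force: [-0.0, -1.2, -2.8]
grip_width: 0.692
grasp_force: 43.6
```

>>> carry_out(
  commands=[
    [[0,0,0.05,0,0,0],[0,0,0.03,0,0,0],[0,0,0,0,0,0],[0,0,0,0,0,0]],
  ],
)

```text
clock: 8.98
position: [0.5099, -0.1081, 0.0211]
ee_rot: [0.655, 0.756, 0.0, 0.0]
ft_force: [0.2, 1.3, -1.1]
grip_width: 0.698
grasp_force: 43.6
```

>>> carry_out(
  commands=[
    [[0,0,0.03,0,0,0],[0,0,0.02,0,0,0],[0,0,0,0,0,0]],
  ],
)

```text
clock: 9.23
position: [0.5099, -0.1082, 0.0209]
ee_rot: [0.655, 0.756, -0.001, 0.0]
ft_force: [-12.7, 1.1, 26.2]
grip_width: 0.692
grasp_force: 47.0
```

>>> carry_out(
  commands=[
    [[0,0,-0.02,0,0,0],[0,0,0,0,0,0],[0,0,0,0,0,0],[0,0,0,0,0,0],[0,0,0,0,0,0],[0,0,0,0,0,0],[0,0,0,0,0,0],[0,0,0,0,0,0]],
  ],
  hand=-1,
)

```text
clock: 9.9
position: [0.5097, -0.1081, 0.0196]
ee_rot: [0.655, 0.756, -0.0, -0.0]
ft_force: [0.6, -0.3, 0.9]
grip_width: 0.997
grasp_force: 0.0
```

>>> carry_out(
  commands=[
    [[0,0,-0.2,0,0,0],[0,0,-0.5,0,0,0],[0,0,-0.5,0,0,0],[0,0,-0.5,0,0,0],[0,0,-0.5,0,0,0],[0,0,-0.5,0,0,0],[0,0,-0.5,0,0,0],[0,0,0,0,0,0]],
  ],
)

```text
clock: 10.57
position: [0.5118, -0.1082, 0.1522]
ee_rot: [0.655, 0.756, 0.001, 0.003]
ft_force: [0.7, 0.3, 0.8]
grip_width: 0.998
grasp_force: 0.0
```

```bash
python3 go.py .4475 .3065 .12 151.7
```

```text
turn [-8.19123686e-03  7.65832710e-02 -2.39177618e+01] shift [-8.36584721  6.33035452  0.8059169 ] | clock 10.5667 [ 0.5118 -0.1082  0.1522] j [ 0.63  0.21 -0.56  1.81  0.13  1.15  0.17] w 0.9976715472763433 0.0
```

>>> carry_out(
  commands=[
    [[0,0,0,0,0,-0.85],[0,0,0,0,0,-0.85],[0,0,0,0,0,-0.85],[0,0,0,0,0,-0.85],[0,0,0,0,0,-0.85],[0,0,0,0,0,-0.85],[0,0,0,0,0,-0.85],[0,0,0,0,0,-0.85],[0,0,0,0,0,-0.85],[0,0,0,0,0,-0.85],[0,0,0,0,0,-0.85],[0,0,0,0,0,-0.85],[0,0,0,0,0,-0.85],[0,0,0,0,0,-0.85],[0,0,0,0,0,-0.85],[0,0,0,0,0,-0.85],[0,0,0,0,0,-0.85],[0,0,0,0,0,-0.85]],
  ],
)

```text
clock: 12.07
position: [0.5096, -0.108, 0.1478]
ee_rot: [-0.089, 0.996, -0.0, -0.0]
ft_force: [-0.0, -0.8, -0.3]
grip_width: 1.0
grasp_force: 0.0
```

>>> carry_out(
  commands=[
    [[0,0,0,0,0,-0.85],[0,0,0,0,0,-0.85],[0,0,0,0,0,-0.85],[0,0,0,0,0,-0.85],[0,0,0,0,0,-0.85],[0,0,0,0,0,-0.85],[0,0,0,0,0,-0.85],[0,0,0,0,0,-0.85],[0,0,0,0,0,-0.85],[0,0,0,0,0,-0.85],[0,0,0,0,0,0],[0,0,0,0,0,0]],
  ],
)

```text
clock: 13.07
position: [0.5096, -0.1081, 0.1478]
ee_rot: [-0.506, 0.862, 0.0, -0.0]
ft_force: [0.4, 0.2, -1.1]
grip_width: 1.001
grasp_force: 0.0
```

```bash
python3 go.py .4475 .3065 .12 151.7
```

```text
turn [ 0.00115171  0.0006587  -0.14587991] shift [-8.3890421   6.2815491   0.69380387] | clock 13.0667 [ 0.5096 -0.1081  0.1478] j [ 0.91  0.29 -0.89  1.8   0.24  1.17  2.57] w 1.0007849354598932 0.0
```

>>> carry_out(
  commands=[
    [[-0.524,0.393,0,0,0,0],[-0.524,0.393,0,0,0,0],[-0.524,0.393,0,0,0,0],[-0.524,0.393,0,0,0,0],[-0.524,0.393,0,0,0,0],[-0.524,0.393,0,0,0,0],[-0.524,0.393,0,0,0,0],[-0.524,0.393,0,0,0,0],[-0.524,0.393,0,0,0,0],[-0.524,0.393,0,0,0,0],[-0.524,0.393,0,0,0,0],[-0.524,0.393,0,0,0,0],[-0.524,0.393,0,0,0,0],[-0.524,0.393,0,0,0,0],[-0.524,0.393,0,0,0,0],[-0.524,0.393,0,0,0,-0.14],[0,0,0,0,0,0],[0,0,0,0,0,0],[0,0,0,0,0,0]],
  ],
)

```text
clock: 14.65
position: [0.4525, 0.3067, 0.1475]
ee_rot: [-0.513, 0.858, -0.0, -0.0]
ft_force: [0.9, -0.6, -0.3]
grip_width: 1.003
grasp_force: 0.0
```

```bash
python3 go.py .4475 .3065 .014 151.7;cat > tr.py <<'E'
from h import *
im=camera("top");s=camera("side");o=[]
for n,i,b in(("top",im,(285,165,65,55)),("side",s,(265,165,70,70))):
    q=quad(i,b,(red if n=="top" else lambda c:red(c)&(c[...,0]>140)));o.append(q)
    t=(.5062,-.0798) if n=="top" else (.5044,-.0759)
    c,y,e=pose(ray(n,q,.05)[:,:2]);a=np.radians(8.2);R=np.array([[np.cos(a),np.sin(a)],[-np.sin(a),np.cos(a)]])
    print(n,c,y,e,"in tray",R@(c-t))
E
python3 tr.py 2>&1|grep -v Warn; python3 m.py 2>&1|grep "L "
```

```text
turn [-0.00112142 -0.00670996  0.00216276] shift [0.06483295 0.10790074 3.33682995] | clock 14.65 [0.4525 0.3067 0.1475] j [ 0.18  0.41 -1.04  1.73  0.37  1.21  1.69] w 1.0026084752843918 0.0
top [ 0.50896453 -0.10689551] 8.392748151930396 0.0028149652479338622 in tray [-0.00112834 -0.02721279]
side [ 0.50527344 -0.11287206] 4.915790700427138 0.005659011197992243 in tray [-0.00440878 -0.03671865]
L top (array([0.44665175, 0.30832829]), np.float64(-27.78123143744334), np.float64(0.0019875519210189262))
L side (array([0.44806509, 0.30542074]), np.float64(-28.40507669909462), np.float64(0.001892996208389331))
```

>>> carry_out(
  commands=[
    [[0.065,0.108,0.3,0,0,0],[0,0,0.3,0,0,0],[0,0,0.3,0,0,0],[0,0,0.3,0,0,0],[0,0,0.3,0,0,0],[0,0,0.3,0,0,0],[0,0,0.3,0,0,0],[0,0,0.3,0,0,0],[0,0,0.3,0,0,0],[0,0,0.3,0,0,0],[0,0,0.2,0,0,0],[0,0,0.1,0,0,0],[0,0,0,0,0,0],[0,0,0,0,0,0]],
  ],
)

```text
clock: 16.02
position: [0.4475, 0.3072, 0.0158]
ee_rot: [-0.514, 0.858, 0.0, 0.0]
ft_force: [-0.4, -0.1, 0.1]
grip_width: 1.001
grasp_force: 0.0
```

>>> carry_out(
  commands=[
    [[0,0,0,0,0,0],[0,0,0,0,0,0],[0,0,0,0,0,0],[0,0,0,0,0,0],[0,0,0,0,0,0],[0,0,0,0,0,0],[0,0,0,0,0,0],[0,0,0,0,0,0],[0,0,0,0,0,0],[0,0,0,0,0,0],[0,0,0,0,0,0],[0,0,0,0,0,0]],
  ],
  hand=1,
  force=40,
)

```text
clock: 17.02
position: [0.4479, 0.3072, 0.0164]
ee_rot: [-0.514, 0.858, -0.0, 0.001]
ft_force: [-0.8, -0.5, 6.6]
grip_width: 0.692
grasp_force: 43.8
```

>>> carry_out(
  commands=[
    [[0,0,-0.2,0,0,0],[0,0,-0.4,0,0,0],[0,0,-0.4,0,0,0],[0,0,-0.4,0,0,0],[0,0,-0.4,0,0,0],[0,0,-0.4,0,0,0],[0,0,-0.4,0,0,0],[0,0,-0.4,0,0,0],[0,0,-0.4,0,0,0],[0,0,0,0,0,0],[0,0,0,0,0,0]],
  ],
)

```text
clock: 17.93
position: [0.4477, 0.307, 0.1521]
ee_rot: [-0.514, 0.858, -0.0, 0.001]
ft_force: [-0.9, -0.2, -2.0]
grip_width: 0.693
grasp_force: 43.9
```

```bash
python3 go.py .5017 -.0508 .12 8.2
```

```text
turn [4.28726755e-03 1.62378412e-02 2.39362688e+01] shift [-9.04542027  0.06171408  0.80371345] | clock 17.9333 [0.4477 0.307  0.1521] j [ 0.19  0.39 -1.05  1.74  0.36  1.22  1.69] w 0.6932672199105377 43.87740969657898
```

>>> carry_out(
  commands=[
    [[0,0,0,0,0,0.855],[0,0,0,0,0,0.855],[0,0,0,0,0,0.855],[0,0,0,0,0,0.855],[0,0,0,0,0,0.855],[0,0,0,0,0,0.855],[0,0,0,0,0,0.855],[0,0,0,0,0,0.855],[0,0,0,0,0,0.855],[0,0,0,0,0,0.855],[0,0,0,0,0,0.855],[0,0,0,0,0,0.855],[0,0,0,0,0,0.855],[0,0,0,0,0,0.855]],
  ],
)

```text
clock: 19.1
position: [0.4468, 0.3064, 0.1503]
ee_rot: [0.089, 0.996, -0.001, -0.001]
ft_force: [0.2, -0.1, -1.9]
grip_width: 0.696
grasp_force: 43.8
```

>>> carry_out(
  commands=[
    [[0,0,0,0,0,0.855],[0,0,0,0,0,0.855],[0,0,0,0,0,0.855],[0,0,0,0,0,0.855],[0,0,0,0,0,0.855],[0,0,0,0,0,0.855],[0,0,0,0,0,0.855],[0,0,0,0,0,0.855],[0,0,0,0,0,0.855],[0,0,0,0,0,0.855],[0,0,0,0,0,0.855],[0,0,0,0,0,0.855],[0,0,0,0,0,0.855],[0,0,0,0,0,0.855],[0,0,0,0,0,0],[0,0,0,0,0,0]],
  ],
)

```text
clock: 20.43
position: [0.4469, 0.3066, 0.1507]
ee_rot: [0.654, 0.757, -0.001, -0.0]
ft_force: [0.6, -0.4, -2.1]
grip_width: 0.694
grasp_force: 43.8
```

```bash
python3 go.py .5017 -.0508 .12 8.2
```

```text
turn [-0.01335101  0.00843661  0.0258248 ] shift [-9.03873598  0.08127139  0.7669955 ] | clock 20.4333 [0.4469 0.3066 0.1507] j [-0.13  0.28 -0.64  1.76  0.18  1.17 -0.68] w 0.6942683732909082 43.76114308834076
```

>>> carry_out(
  commands=[
    [[-0.5,0,0,0,0,0],[-0.5,0,0,0,0,0],[-0.5,0,0,0,0,0],[-0.5,0,0,0,0,0],[-0.5,0,0,0,0,0],[-0.5,0,0,0,0,0],[-0.5,0,0,0,0,0],[-0.5,0,0,0,0,0],[-0.5,0,0,0,0,0],[-0.5,0,0,0,0,0],[-0.5,0,0,0,0,0],[-0.5,0,0,0,0,0],[-0.5,0,0,0,0,0],[-0.5,0,0,0,0,0],[-0.5,0,0,0,0,0],[-0.5,0,0,0,0,0],[-0.5,0,0,0,0,0],[-0.5,0.08,0,0,0,0],[0,0,0,0,0,0],[0,0,0,0,0,0]],
  ],
)

```text
clock: 22.1
position: [0.5016, -0.0499, 0.1511]
ee_rot: [0.655, 0.756, -0.0, -0.0]
ft_force: [0.0, 0.7, -1.4]
grip_width: 0.694
grasp_force: 43.8
```

```bash
python3 go.py .5017 -.0508 .0225 8.2;python3 - <<'E' 2>&1|grep -v Warn
from h import *
s=camera("side");im=camera("top")
cv2.imwrite("pics/g.png",np.hstack([cv2.resize(im[145:245,270:370],(400,400)),cv2.resize(s[130:230,250:350],(400,400))])[:,:,::-1])
q=quad(s,(262,125,60,53),lambda c:red(c)&(c[...,0]>140));print(q.round(1));z=get_obs()["position"][2]
print(pose(ray("side",q,z-.0164+.044)[:,:2]))
E
```

```text
turn [-0.00931862 -0.00129221  0.00212278] shift [-2.18620907e-02 -7.54935066e-05  3.21535506e+00] | clock 22.1 [ 0.5016 -0.0499  0.1511] j [ 0.36  0.16 -0.38  1.86  0.06  1.14  0.1 ] w 0.6937497395261769 43.75245273113251
[[309.1 161.3]
 [309.1 171.1]
 [285.2 166.7]
 [289.7 149.4]]
(array([ 0.50412975, -0.05648244]), np.float64(-169.23650577462706), np.float64(0.004474192607459982))
```

View pics/g.png

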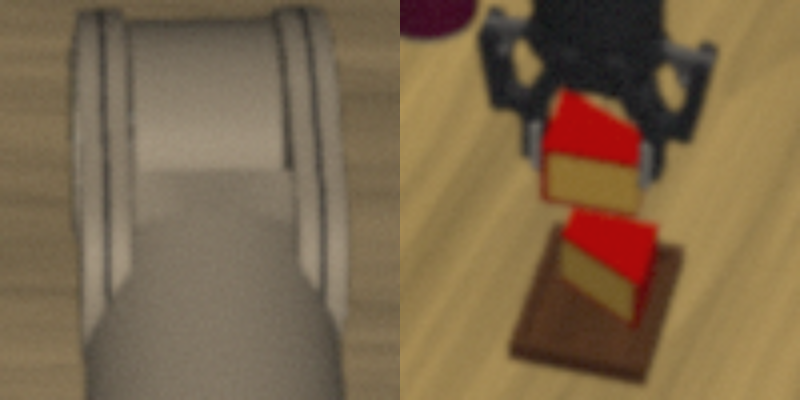

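The picture shows the first wedge flat in the tray and the second held above it, straight side outward. Its bottom edge in the side view runs from about (285.5,180) to (310,183.5).

```bash
python3 - <<'E'
from h import *
o=get_obs()["position"];a=np.radians(8.2);R=np.array([[np.cos(a),np.sin(a)],[-np.sin(a),np.cos(a)]])
f=lambda uv,z,c:(ray("side",uv,z)[:,:2]-c)@R.T*1000
print(f([[285.5,180],[310,183.5]],o[2]-.0164,o[:2]))   # held bottom straight edge rel. TCP
print(f([[285.7,168.5],[309.5,171.5]],o[2]+.0276,o[:2]))
t=np.array([.5044,-.0759])
print(f([[290,199.8],[308.5,211]],.006,t), f([[293,182.3],[314.5,186.5],[310,200.5],[290.5,190.5]],.05,t)) # placed wedge rel tray
E
```

```text
[[ 26.72129439   7.21867303]
 [-33.73699515   3.59570236]]
[[ 24.80017032  13.2211724 ]
 [-31.93336263   8.7073537 ]]
[[ 29.99712296 -22.34412123]
 [-27.54704286   4.62512619]] [[ 28.31364524 -46.12925549]
 [-30.55712859 -45.49301788]
 [-30.4833845    7.3785318 ]
 [ 27.11805526 -14.67852392]]
```

>>> carry_out(
  commands=[
    [[0.13,0,0,0,0,0],[0,0,0.3,0,0,0],[0,0,0.3,0,0,0],[0,0,0.3,0,0,0],[0,0,0.3,0,0,0],[0,0,0.3,0,0,0],[0,0,0.2,0,0,0],[0,0,0,0,0,0],[0,0,0,0,0,0]],
  ],
)

```text
clock: 22.95
position: [0.5009, -0.0438, 0.0832]
ee_rot: [0.655, 0.756, -0.0, -0.0]
ft_force: [-0.4, -1.2, -2.0]
grip_width: 0.696
grasp_force: 43.8
```

```bash
python3 go.py .5009 -.0448 .0230 8.2
```

```text
turn [-0.00882754 -0.0030439  -0.00196269] shift [-0.02553969 -0.0030994   1.5050799 ] | clock 22.95 [ 0.5009 -0.0438  0.0832] j [ 0.34  0.23 -0.38  1.93  0.1   1.    0.06] w 0.6958153291767469 43.759819865226746
```

>>> carry_out(
  commands=[
    [[-0.025,0,0.1,0,0,0],[0,0,0.15,0,0,0],[0,0,0.15,0,0,0],[0,0,0.15,0,0,0],[0,0,0.15,0,0,0],[0,0,0.1,0,0,0],[0,0,0,0,0,0]],
  ],
)

```text
clock: 23.53
position: [0.5006, -0.0447, 0.0506]
ee_rot: [0.655, 0.756, -0.0, -0.001]
ft_force: [0.2, -0.1, -1.1]
grip_width: 0.697
grasp_force: 43.8
```

>>> carry_out(
  commands=[
    [[0,0,0.12,0,0,0],[0,0,0.12,0,0,0],[0,0,0.12,0,0,0],[0,0,0.12,0,0,0],[0,0,0.12,0,0,0],[0,0,0.06,0,0,0],[0,0,0,0,0,0],[0,0,0,0,0,0]],
  ],
)

```text
clock: 24.2
position: [0.5012, -0.0447, 0.0252]
ee_rot: [0.655, 0.756, -0.0, -0.0]
ft_force: [0.8, -0.2, -1.1]
grip_width: 0.695
grasp_force: 43.8
```

Free so far; bottom contact is expected near 0.0224.

>>> carry_out(
  commands=[
    [[0,0,0.05,0,0,0],[0,0,0.02,0,0,0],[0,0,0,0,0,0],[0,0,0,0,0,0]],
  ],
)

```text
clock: 24.53
position: [0.5013, -0.0448, 0.0226]
ee_rot: [0.655, 0.756, 0.0, 0.0]
ft_force: [0.1, -0.6, -2.4]
grip_width: 0.692
grasp_force: 43.8
```

>>> carry_out(
  commands=[
    [[0,0,0.02,0,0,0],[0,0,0,0,0,0],[0,0,0,0,0,0]],
  ],
)

```text
clock: 24.78
position: [0.5013, -0.0448, 0.0224]
ee_rot: [0.655, 0.756, -0.0, 0.0]
ft_force: [-3.9, 0.4, 6.8]
grip_width: 0.692
grasp_force: 44.8
```

>>> carry_out(
  commands=[
    [[0,0,0,0,0,0],[0,0,0,0,0,0],[0,0,0,0,0,0],[0,0,0,0,0,0],[0,0,0,0,0,0],[0,0,0,0,0,0],[0,0,0,0,0,0],[0,0,0,0,0,0]],
  ],
  hand=-1,
)

```text
clock: 25.45
position: [0.5013, -0.0448, 0.0217]
ee_rot: [0.655, 0.756, -0.0, 0.0]
ft_force: [0.0, -0.2, 0.4]
grip_width: 1.001
grasp_force: 0.0
```

>>> carry_out(
  commands=[
    [[0,0,-0.2,0,0,0],[0,0,-0.5,0,0,0],[0,0,-0.5,0,0,0],[0,0,-0.5,0,0,0],[0,0,-0.5,0,0,0],[0,0,-0.5,0,0,0],[0,0,-0.5,0,0,0],[-0.5,0,0,0,0,0],[-0.5,0,0,0,0,0],[-0.5,0,0,0,0,0],[-0.5,0,0,0,0,0],[-0.5,0,0,0,0,0],[-0.5,0,0,0,0,0],[-0.5,0,0,0,0,0],[-0.5,0,0,0,0,0],[-0.5,0,0,0,0,0],[-0.5,0,0,0,0,0],[0,0,0,0,0,0]],
  ],
)

```text
clock: 26.95
position: [0.5291, -0.2473, 0.1501]
ee_rot: [0.657, 0.754, -0.001, 0.001]
ft_force: [-0.1, -0.5, -0.3]
grip_width: 1.0
grasp_force: 0.0
```

```bash
python3 - <<'E'
from h import *
im=camera("top");s=camera("side")
cv2.imwrite("pics/i.png",np.hstack([cv2.resize(im[165:225,285:345],(400,400)),cv2.resize(s[160:240,260:340],(400,400))])[:,:,::-1])
E
```

```text
(no output)
```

View pics/i.png

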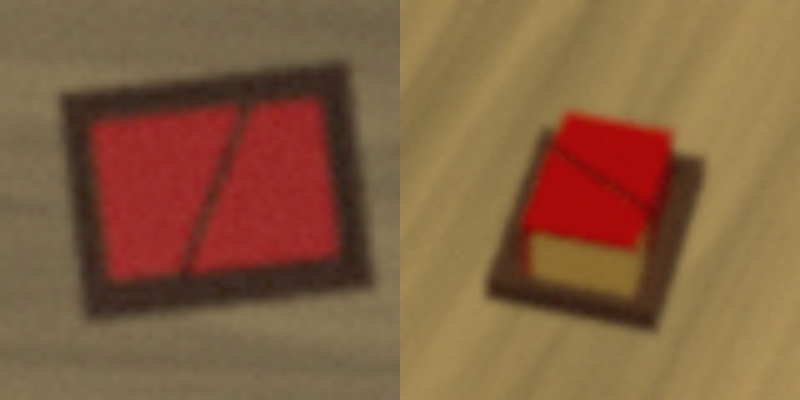

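Both wedges lie flat, head to tail and centred in the tray. The thin seam runs diagonally between them, at about (322,181) to (313,206) in the top image.

```bash
python3 -c "from workcell import *; print(hand_in())"
```

```text
the job is handed in; nothing more can be done
None
```

The two red wedges are packed flat, square and head to tail in the dark tray by the last camera check, the black wedge was left alone, and the job was handed in at about 27 s; no verdict was returned.

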